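# Put a repaired board in the test jig and hold the lever down for the test

### The job

Put the repaired power-supply board (the one with the finned heat sink) into the nest of the lever test jig, heat-sink end to the front, and let go of it. It has just been resoldered, so first give the jig's sprung lever a full stroke down to its stop and let it come all the way back up, so that the pins bite through the flux; then bring the lever down to its stop again and finish while holding it there for the test, leaving the other things on the bench where they are.

Things in the scene. Friction and masses are not known exactly. Their poses are not given: they have to be found in the camera images.
- board: The repaired board, loose, flat on the bench: green, 130 mm long (its x) by 80 mm wide (y), 2 mm thick, 0.13 to 0.21 kg. Origin: centre of its underside, z up. A finned aluminium heat sink stands at the -x end; parts behind it up to 20 mm high (x -29 to +3 mm); on the rear half nothing is above 14 mm (11 mm beyond x = +14 mm).
- heat_sink (a point): Grasp point in the board's heat sink, 50 mm from the board's centre along its -x, 26 mm above its underside. The heat sink is 24 mm long (board x), 30 mm wide (board y), its top 36 mm above the board's underside; nothing stands beside it on the board.
- jig: Fixed hand-lever test jig. Origin: centre of its underside on the bench; its front faces -x, +x is its back, z up. Base 250 x 210 mm, black top 60 mm high. Two upright side plates, up to 250 mm high, inner faces at y = +-65 mm: from x = -28 mm back above 165 mm height, from x = +15 mm back below that.
- pressing_plate (a point): Middle of the sprung pressing plate's underside, 5 mm behind the jig's centre, 134 mm above the bench with the lever up. Plate 50 mm (jig x) by 90 mm (y); four white pusher rods hang 30 mm below it, so the board, held by its heat sink, goes in from the front under the rods (lower ends 104 mm above the bench) and is then lowered. It comes down 36 mm per radian of lever.
- nest (a point): Centre of the jig's nest, 35 mm in front of the jig's centre, 66 mm above the bench: the underside of the seated board's centre. Axes as the jig's; the board sits with its axes along them (heat sink to the front, -x). Its front edge rests on a white strip; its rear half on brass sprung pins with tips about 3 mm higher, so it slopes about 2 degrees until pressed.
- post (a point): Tip of the front left of the eight steel locating posts that stand round the nest, two along each edge, with 2.5 mm play on each side of the board. Posts 8 mm thick, with tapered tips 76 mm above the bench: the board must be carried in above that.
- pins (a joint): How far the bed of sprung pins is pushed down, m: 0 with nothing pressing, 0.002 to 0.003 with the board in the nest and the lever at its stop (0 without a board); pushes back with 4 to 7 N.
- lever (a joint): Angle of the lever, rad: 0 all the way up against its rest (where its spring brings it back), 1.0 all the way down at its stop. Strongly sprung upwards all the way: pushing down on the grip takes about 4 N at the top, about 10 N at the stop.
- lever_grip (a point): Middle of the lever's black grip, a round bar 28 mm thick, 117 mm long, along the lever, 155 mm from the pivot. The lever points to the jig's front (-x): at joint 0 it slopes 0.56 rad up from level, at joint q 0.56 - q. The grip's centre goes from 282 mm down to 134 mm above the bench. Axes: the jig's at joint 0, turning with the lever.
- lever_pivot (a point): Pivot of the lever, on the middle line of the lever: 45 mm behind the jig's centre, 105 mm to its right (jig -y), 200 mm above the bench. The lever turns about the jig's y axis.
- scrap_board: Bystander: another green board, 115 x 75 mm, 14 mm high, without heat sink. Origin under its centre.
- multimeter: Bystander: multimeter lying flat, 155 x 75 x 45 mm, long along its x. Origin under its centre.
- reel: Bystander: reel of solder standing on end, 60 mm diameter, 50 mm high. Origin under its centre.
- speaker: Bystander: loudspeaker driver lying magnet down, 104 mm diameter, 50 mm high. Origin under its centre.
- transformer: Bystander: mains transformer, 82 x 46 x 48 mm. Origin under its centre.
- screwdriver: Bystander: screwdriver, 190 mm long, lying on the bench.
- tin: Bystander: round tin, 72 mm diameter, 28 mm high. Origin under its centre.
Things that resemble listed ones, but are neither listed nor needed, are in the scene too. Leave any blue look-alike of the board alone.

How it is judged:
By the outcome, as a careful person would: the job done as asked, in the order asked, and still so for the second after the job is handed in, while the arm keeps its last pose, push and grip.
It also fails if it takes over 72 s, if anything falls off the work surface, if the arm or the gripper's body presses on something with over 40 N, if the wrist force passes 120 N, or if a joint passes its speed limit or range.

### The arm

A 6-joint arm with a two-finger parallel gripper is mounted at the origin on the work surface. World frame = base frame: x ahead of the robot, y to its left, z up, the work surface at z = 0. Lengths are in m, angles in rad, forces in N, time in s.
With the tool pointing down it reaches from about 0.425 to 0.95 m from the base axis. Payload 3.5 kg.
Tool frame: the origin (TCP) lies midway between the tips of the shut fingers; the grasp point (between the pads) lies 19 mm behind it; z points along the fingers, y is the line along which they close (so a half turn about z gives the same grasp; the last joint's range is limited). The gripper opens to 85 mm and grips with 20 to 120 N. Pads are 22 mm wide; open, the fingers measure 114 mm over their backs; the gripper's body (76 mm by 85 mm) begins 54 mm behind the grasp point. The pads swing forward as they close: fully open they stand 13 mm farther back than shut.
Start: joints at [-1.367, 0.286, 1.577, -0, 1.279, -0.15], TCP at [0.234, -0.633, 0.231] pointing down, gripper open.
Joint ranges: [-2.77, 2.77], [-0.9, 2.22], [0.21, 2.48], [-1.53, 4.67], [0.24, 2.81], [-2.84, 2.84]. Speed limits (rad/s): [2.79, 2.79, 3.14, 3.14, 3.14, 3.14].

### API

Orientations are given as a unit quaternion [x, y, z, w].
In Python, from plant import get_state, read_camera, ctrl gives the robot as it stands.
- The arm moves only by the shell command python3 -m crank 'ROWS' [FORCE]. ROWS is JSON, a list of rows, each a list of 3 entries, a list of its own where there are three numbers: the shift along the tool's x, y, z in mm, then the turn about the tool's z in degrees, then the closure in counts, from 0 (fully open) to 255 (shut). In form: [[[tx, ty, tz], yaw, claw], ...]. A call has 1 to 10 rows; each row is the pose to reach, as a shift and turn from the pose commanded when the call began, along the tool's axes at that moment; what a row does not reach only later rows make up. A row lasts 1/10 s, in which the tool goes at most 50 mm and 8.59 degrees, less where a joint would pass 70% of its speed; a pose out of reach is approached as far as the arm can. A call with a gripper value outside its range is refused whole. The fingers move at their own pace and stop on an object; FORCE is the grip in N (left out, the last holds). Time passes only in rows, so rows that repeat a pose let the fingers close. It gives the time, the measured TCP pose, the force, the opening and the grip force at its end, in the units of the state.
- get_state(): the state, without advancing time (a new reading comes with each control period).
- read_camera(name): name is "side" or "top" or "wrist"; returns a dict with "frame" (400x640x3 uint8, blue, green, red), "range_z" (400x640 float32, m along the optical axis (not along the pixel's ray), 0 where there is no reading), "vfov" (degrees; the focal length in pixels is half the picture's height over the tangent of half this angle, whatever the lens; pixels are square), "cx", "cy" (the principal point, pixels), "origin" and "orientation" of the camera in the world. Camera axes: x right, y down, z forward; pixel columns grow to the right and rows downward; lengths in m; the calibration is good to about 2 mm. A picture is of the moment at which its call begins.
- ctrl.sign_off(): hands the job in; it is judged then, once.
The state is a dict: "time": time; "qpos": joint angles; "dq": joint speeds; "joint_efforts": joint torques, N m; "eef_pos": TCP position; "tcp_rot": TCP orientation; "contact_force": force on the tool from outside, world axes, zero at the start; "wrist_torque": the same for the moment, N m; "opening": opening from 0.0 (shut) to 1.0 (fully open); "finger_force": force on a finger pad.
Only numpy, scipy, OpenCV 4.12 (cv2) and the standard library are available. Lean on these libraries where they do the work, as an engineer would, in place of code of your own. Each camera call takes 0.05 s, during which the arm holds its last target. There are 200 camera calls.

## Working session

There is one attempt and no reset: what is moved stays moved. The work goes in short steps, Python scripts to look and compute and a shell command to move; the robot and the scene stay as the last step left them, time stands still between calls to the robot, and variables do not carry over. Pictures are saved under pics/ and viewed, at most 10 in all, crops included, and the job is handed in when it is done.

```bash
mkdir -p pics
cat > h.py <<'E'
import numpy as np, cv2, pickle
from scipy.spatial.transform import Rotation as R
from plant import get_state, read_camera, ctrl
def shot(n,tag):
    c=read_camera(n); pickle.dump(c,open(f'pics/{tag}.pkl','wb')); cv2.imwrite(f'pics/{tag}.png',c['frame']); return c
def load(tag): return pickle.load(open(f'pics/{tag}.pkl','rb'))
def pts(c):
    h,w=c['range_z'].shape; f=h/2/np.tan(np.radians(c['vfov'])/2)
    u,v=np.meshgrid(np.arange(w),np.arange(h)); z=c['range_z']
    P=np.stack([(u-c['cx'])/f*z,(v-c['cy'])/f*z,z],-1)
    return P@R.from_quat(c['orientation']).as_matrix().T+np.array(c['origin'])
E
python3 - <<'E'
from h import *
for n in('top','side'):
    c=shot(n,n+'0'); print(n,c['origin'],c['orientation'],c['vfov'],c['cx'],c['cy'])
s=get_state();print(s)
a=load('top0')['frame'];
E
```

```text
top [ 0.27270449 -0.03539932  1.70282298] [-0.69843463  0.70988513 -0.06345097  0.06500885] 43.97504652995122 327.89587170714407 197.57770814585652
side [ 0.22971946 -1.16743908  1.04267657] [ 0.88641007 -0.10443343  0.06396682 -0.44640686] 46.51207393171938 324.8666964692864 196.1308628363239
{'time': 0.1, 'qpos': array([-1.36704019e+00,  2.87096048e-01,  1.57806176e+00,  7.90638548e-06,
        1.27857690e+00, -1.49992317e-01]), 'dq': array([ 2.44266969e-04, -9.17744809e-04, -3.10085507e-03,  4.33317979e-04,
        1.51451443e-03, -4.38196229e-05]), 'joint_efforts': array([ 6.27340651e-04, -4.07297695e+01, -2.93699366e+01, -1.47966252e-04,
        3.42660518e-03, -2.91027170e-06]), 'eef_pos': array([ 0.23374269, -0.63259691,  0.23005597]), 'tcp_rot': array([ 9.84398128e-01,  1.75952204e-01, -2.50048011e-05, -1.07074305e-03]), 'contact_force': array([ 0.44848574, -0.12448757, -0.47359043]), 'wrist_torque': array([-3.23780187e-02, -4.36468215e-02,  9.16575226e-05]), 'finger_force': 0.0, 'opening': 1.0012576739939376}
```

View pics/top0.png

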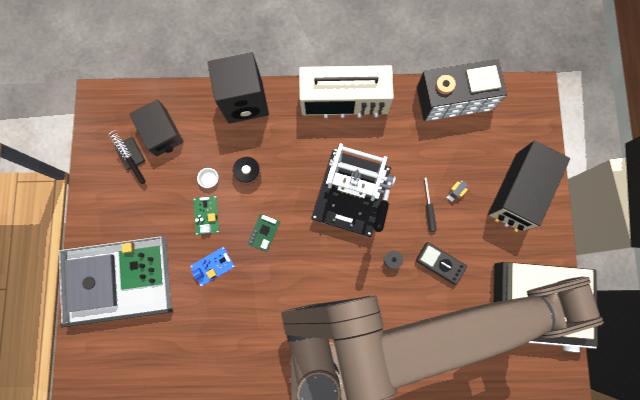

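View pics/side0.png

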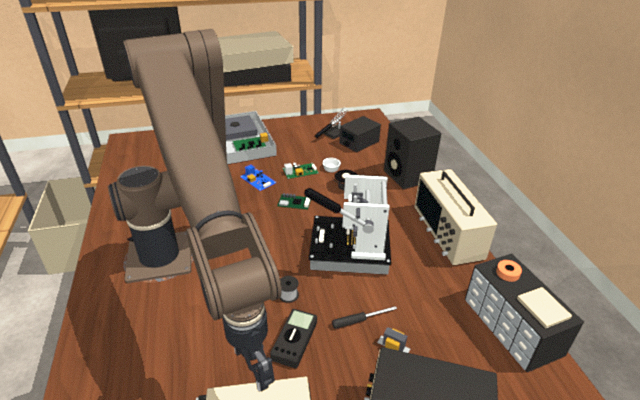

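The top view shows four possible boards:
- (206,215): green, with a light block at its lower end
- (264,232): dark green, probably the scrap board
- (212,266): the blue look-alike
- (141,268): a green board inside a chassis

The jig is at about (352,195), with its lever on the right at (382,212). I'll check the boards in a close crop.

Run:
```python
from h import *
a=load('top0')['frame']
A=cv2.resize(a[185:285,180:290],None,fx=5,fy=5,interpolation=2)[:500]
B=cv2.resize(a[140:245,300:405],None,fx=4.76,fy=4.76,interpolation=2)[:500]
cv2.imwrite('pics/crop1.png',cv2.resize(np.hstack([A[:,:400],B[:,:400] if 0 else B[:500,80:480]]),(800,500)))
P=pts(load('top0'))
for u,v in[(206,215),(206,228),(212,203),(264,232),(212,266)]: print(u,v,P[v,u].round(3))
```

```text
206 215 [0.531 0.39  0.004]
206 228 [0.482 0.381 0.033]
212 203 [0.573 0.37  0.001]
264 232 [0.469 0.188 0.002]
212 266 [ 0.355  0.365 -0.002]
```

View pics/crop1.png

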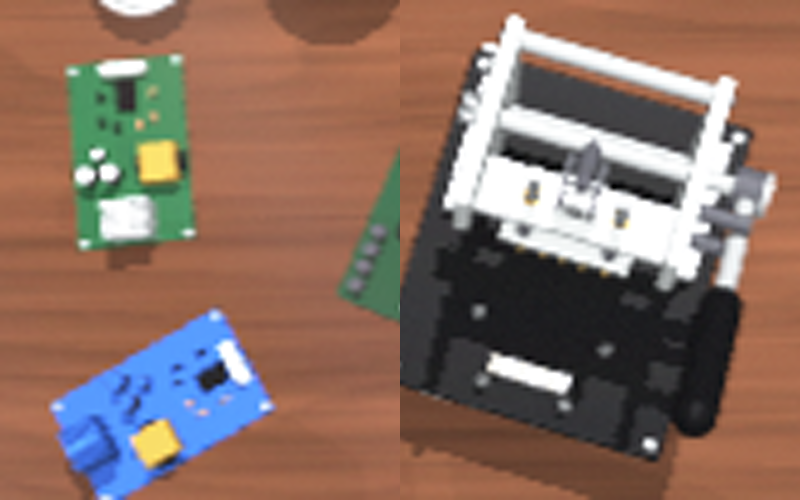

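The green board at (206,215) is the right one: it has the silver finned block at its robot-side end, pixel ≈(206,228), measured z 33 mm. The blue board is the look-alike, and the dark green one has no heat sink. In the jig, the front strip and posts face the robot and the lever is on its right. Next I'll fit both poses.

```bash
cat >> h.py <<'E'
def rect(xy):
    (c,s,a)=cv2.minAreaRect((np.asarray(xy)*1000).astype(np.float32)); return np.round(c,1),np.round(s,1),round(a,1)
E
python3 - <<'E'
from h import *
c=load('top0');P=pts(c);hsv=cv2.cvtColor(c['frame'],cv2.COLOR_BGR2HSV)
m=cv2.inRange(hsv,(45,80,40),(85,255,255))>0
w=np.zeros_like(m);w[190:242,188:224]=1
q=P[m&w&(P[...,2]<.012)]; print('board',rect(q[:,:2]),len(q),np.median(q[:,2]))
k=w&(P[...,2]>.027); print('hs',rect(P[k][:,:2]),P[k].mean(0),k.sum())
w=np.zeros_like(m);w[140:245,305:402]=1
z=P[...,2]
k=w&(abs(z-.06)<.008);k=cv2.morphologyEx(k.astype(np.uint8),cv2.MORPH_OPEN,np.ones((2,2)))>0
print('base',rect(P[k][:,:2]),np.median(z[k]),k.sum())
q=P[w&(z>.235)];print('top',rect(q[:,:2]),len(q),q[:,2].max())
for u,v in [(314,218),(372,235),(383,208),(395,182)]:print(P[v,u].round(3))
E
```

```text
board (array([531.2, 391.4]), array([128.7,  79.2]), 4.7) 491 0.0029364660731108216
hs (array([409. , 184.1]), array([512.3,  67.4]), 65.7) [0.4652607  0.34497921 0.19722959] 72
base (array([499.1, -87.7]), array([212.6, 463.2]), 72.3) 0.0603550615120203 2799
top (array([ 491. , -128.6]), array([186.4, 436.7]), 90.0) 912 1.7028229793211962
[0.505 0.013 0.065]
[ 0.453 -0.185 -0.006]
[ 0.501 -0.194  0.278]
[ 0.636 -0.27   0.009]
```

Run:
```python
from h import *
c=load('top0');P=pts(c);z=P[...,2];ok=c['range_z']>0
w=np.zeros_like(ok);w[140:245,305:402]=1;w&=ok
k=w&(abs(z-.06)<.006);k=cv2.morphologyEx(k.astype(np.uint8),cv2.MORPH_OPEN,np.ones((3,3)))
n,l,st,_=cv2.connectedComponentsWithStats(k);i=1+np.argsort(-st[1:,4])[:3];print(st[i])
k=l==i[0];print('base',rect(P[k][:,:2]))
q=P[np.isin(l,i)];print('base3',rect(q[:,:2]))
q=P[w&(z>.236)&(z<.26)];print('plates',rect(q[:,:2]),len(q))
w2=np.zeros_like(ok);w2[190:242,188:224]=1
q=P[w2&ok&(z>.027)];print('hs',rect(q[:,:2]),q.mean(0),len(q))
g=cv2.cvtColor(c['frame'],cv2.COLOR_BGR2GRAY)
q=P[w&(z>.064)&(z<.09)&(g>150)];print('strip etc',len(q))
q=P[w&(z>.235)&(z<.32)&(g<60)];print('grip',rect(q[:,:2]),q.mean(0),len(q))
```

```text
[[ 313  185   65   52 1354]
 [ 367  162   11   10   76]
 [ 360  175   15    8   70]]
base (array([537.1, -93.6]), array([208.7, 134.9]), 72.4)
base3 (array([ 589., -105.]), array([206.4, 252.5]), 75.8)
plates (array([ 616.1, -136.8]), array([187.8, 140. ]), 72.5) 568
hs (array([498.4, 383.2]), array([56.6, 58.9]), 18.9) [0.48599752 0.38594305 0.03508876] 65
strip etc 138
grip (array([ 478.4, -185.7]), array([27.8, 99.7]), 72.5) [ 0.47736043 -0.1845598   0.29445857] 283
```

```bash
cat >> h.py <<'E'
# to(): rows' numbers from the present pose to world target (m), tool-x yaw (deg)
def to(p,yaw):
    s=get_state();r=R.from_quat(s['tcp_rot']);M=r.as_matrix()
    y0=np.degrees(np.arctan2(M[1,0],M[0,0]))
    d=M.T@(np.array(p)-s['eef_pos'])*1000
    t=-((yaw-y0+180)%360-180)
    return d.round(1),round(t,1)
JO=np.array([.591,-.110]);JY=-17.6
def jig(x,y): # mm in jig -> world m
    a=np.radians(JY);return JO+np.array([[np.cos(a),-np.sin(a)],[np.sin(a),np.cos(a)]])@np.array([x,y])/1000
E
python3 -c "
from h import *
print(to([.45,-.42,.42],100),to([.53,0,.42],185))"
```

```text
(array([ 276.6, -124.9, -189.6]), np.float64(-79.7)) (array([ 497.1, -491.2, -188.7]), np.float64(-164.7))
```

```bash
python3 -m crank '[[[30,-13,-50],-8,0],[[60,-25,-90],-16,0],[[90,-40,-130],-24,0],[[125,-55,-170],-32,0],[[165,-75,-190],-40,0],[[205,-95,-190],-48,0],[[245,-110,-190],-56,0],[[277,-125,-190],-64,0],[[277,-125,-190],-72,0],[[277,-125,-190],-80,0]]'
python3 -c "
from h import *
print(to([.53,0,.42],185),to([.482,.386,.30],185))"
```

```text
time: 1.1
eef_pos: [0.4515, -0.4185, 0.4207]
tcp_rot: [0.638, 0.77, 0.0, -0.001]
contact_force: [-0.5, -0.9, -0.8]
opening: 1.001
finger_force: 0.0
(array([396.4, 155.3,   1. ]), np.float64(-84.2)) (array([784.5, 180.3, 121.3]), np.float64(-84.2))
```

```bash
python3 -m crank '[[[45,17,0],-8,0],[[90,35,0],-17,0],[[135,53,0],-25,0],[[180,70,0],-34,0],[[225,88,0],-42,0],[[270,106,0],-51,0],[[315,123,0],-59,0],[[360,141,0],-68,0],[[396,155,0],-76,0],[[396,155,0],-84,0]]'
python3 -c "
from h import *
print(to([.482,.386,.25],185))"
```

```text
time: 2.1
eef_pos: [0.5323, 0.0017, 0.4208]
tcp_rot: [-0.043, 0.999, 0.001, -0.0]
contact_force: [0.2, -0.2, -0.2]
opening: 1.003
finger_force: 0.0
(array([ 16.8, 386.9, 171.5]), np.float64(-0.0))
```

```bash
python3 -m crank '[[[2,40,10],0,0],[[4,80,25],0,0],[[6,120,45],0,0],[[8,160,65],0,0],[[10,205,90],0,0],[[12,250,115],0,0],[[14,295,135],0,0],[[17,340,155],0,0],[[17,387,171],0,0],[[17,387,171],0,0]]'
python3 - <<'E'
from h import *
c=shot('wrist','w1');print(c['origin'])
P=pts(c);hsv=cv2.cvtColor(c['frame'],cv2.COLOR_BGR2HSV);z=P[...,2];ok=c['range_z']>0
d=np.hypot(P[...,0]-.531,P[...,1]-.391)<.1
m=(cv2.inRange(hsv,(45,80,40),(85,255,255))>0)&d&ok
q=P[m&(z<.012)];print('board',rect(q[:,:2]),len(q),np.median(q[:,2]))
k=(z>.033)&(z<.045)&d&ok;k=cv2.morphologyEx(k.astype(np.uint8),cv2.MORPH_OPEN,np.ones((3,3)))>0
q=P[k];print('hs',rect(q[:,:2]),len(q),np.median(q[:,2]))
print(get_state()['eef_pos'])
E
```

```text
time: 3.1
eef_pos: [0.4834, 0.3856, 0.2455]
tcp_rot: [-0.04, 0.999, -0.001, -0.004]
contact_force: [0.4, -0.4, -0.5]
opening: 0.998
finger_force: 0.0
[0.40731113 0.3779788  0.38808128]
board (array([536.6, 388.7]), array([130.4,  79.6]), 5.8) 3619 0.0014736736072082368
hs (array([486. , 389.1]), array([25.6, 17.1]), 9.7) 155 0.03533040745189642
[0.48453163 0.38379719 0.24716274]
```

View pics/w1.png

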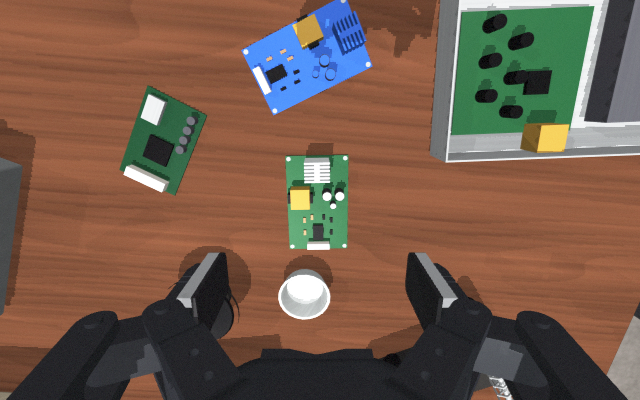

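The board is centred near pixel (318,203) with the finned sink at (317,170), its end towards the robot. The space beside the sink is clear. I'll descend now.

```bash
python3 -c "
from h import *
print(to([.4857,.3845,.005],185.4))"
```

```text
(array([ -2.4,   1.1, 242.2]), np.float64(-0.9))
```

```bash
python3 -m crank '[[[-2,1,40],-1,0],[[-2,1,80],-1,0],[[-2,1,120],-1,0],[[-2,1,160],-1,0],[[-2,1,195],-1,0],[[-2,1,220],-1,0],[[-2,1,235],-1,0],[[-2,1,242],-1,0],[[-2,1,242],-1,0],[[-2,1,242],-1,0]]' 60
python3 -c "
from h import *
print(to([.4857,.3845,.005],185.4))"
```

```text
time: 4.15
eef_pos: [0.4898, 0.3836, 0.0101]
tcp_rot: [-0.046, 0.999, 0.001, 0.001]
contact_force: [-0.0, 0.6, 0.1]
opening: 1.001
finger_force: 0.0
(array([4. , 1.3, 5.1]), np.float64(-0.1))
```

```bash
python3 -m crank '[[[3,1,4],0,0],[[3,1,4],0,0],[[3,1,4],0,255],[[3,1,4],0,255],[[3,1,4],0,255],[[3,1,4],0,255],[[3,1,4],0,255],[[3,1,4],0,255],[[3,1,4],0,255],[[3,1,4],0,255]]' 60
python3 - <<'E'
from h import *
for i in range(4): s=get_state();print(s['eef_pos'].round(4),s['opening'],s['finger_force'])
c=shot('wrist','w2')
E
```

```text
time: 5.15
eef_pos: [0.4857, 0.3841, 0.0047]
tcp_rot: [-0.046, 0.999, 0.0, 0.0]
contact_force: [0.5, 1.8, 2.4]
opening: 0.345
finger_force: 60.7
[0.4857 0.3841 0.0047] 0.3451269208295639 60.73805093765259
[0.4857 0.3841 0.0047] 0.3451269208295639 60.73805093765259
[0.4857 0.3841 0.0047] 0.3451269208295639 60.73805093765259
[0.4857 0.3841 0.0047] 0.3451269208295639 60.73805093765259
```

View pics/w2.png

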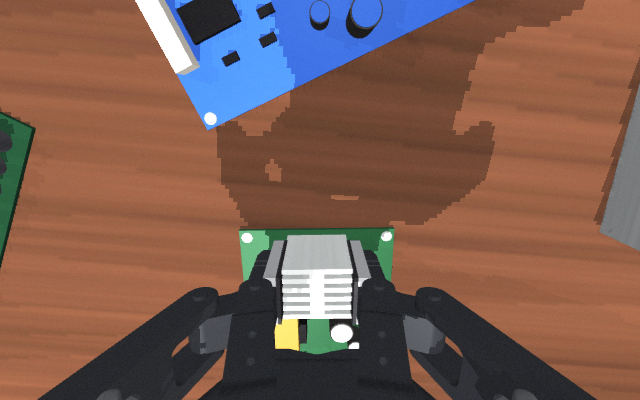

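The pads are closed squarely on the sink at (317,270), and the opening matches its 30 mm width. I'll lift and measure the board in the hand.

```bash
python3 -m crank '[[[0,0,-3],0,255],[[0,0,-10],0,255],[[0,0,-25],0,255],[[0,0,-50],0,255],[[0,0,-80],0,255],[[0,0,-115],0,255],[[0,0,-150],0,255],[[0,0,-180],0,255],[[0,0,-200],0,255],[[0,0,-200],0,255]]' 90
python3 - <<'E'
from h import *
s=get_state();c=shot('wrist','w3');P=pts(c)
M=R.from_quat(s['tcp_rot']).as_matrix()
T=(P-s['eef_pos'])@M*1000
hsv=cv2.cvtColor(c['frame'],cv2.COLOR_BGR2HSV)
m=(cv2.inRange(hsv,(45,80,40),(85,255,255))>0)&(c['range_z']>0)&(abs(T[...,2])<25)&(abs(T[...,1])<60)
q=T[m];print(len(q),q.min(0),q.max(0),np.median(q,0))
A=np.c_[q[:,:2],np.ones(len(q))];print(np.linalg.lstsq(A,q[:,2],rcond=None)[0])
for u in(250,285,350,385):
    v=np.where(m[:,u])[0];print(u,v.min(),T[v.min()+1,u].round(1))
E
```

```text
time: 6.2
eef_pos: [0.4872, 0.3849, 0.2098]
tcp_rot: [-0.046, 0.999, 0.002, 0.004]
contact_force: [0.1, 0.6, -1.0]
opening: 0.336
finger_force: 88.7
3679 [-66.5668207  -41.8730536  -22.93809292] [14.81050916 38.50737903  6.23065678] [2.96177144 0.13526157 3.40325877]
[1.08886135e-03 4.97866753e-05 3.36120227e+00]
250 229 [ 13.1 -35.9   3.7]
285 229 [ 12.7 -18.    4.6]
350 228 [13.9 15.5  3.1]
385 227 [14.5 33.4  3.1]
```

The board is level in the hand, underside 5.4 mm below the TCP and its centre 51 mm behind it. I'll carry it high to a point in front of the jig.

```bash
python3 -c "
from h import *
p=jig(-155,0);print(p);print(to([*p,.30],JY+180))"
```

```text
[ 0.44325545 -0.06313267]
(array([  83.4, -441.4,  -94.3]), np.float64(22.9))
```

```bash
python3 -m crank '[[[2,-5,-15],1,255],[[5,-15,-35],3,255],[[9,-35,-55],5,255],[[14,-60,-75],8,255],[[20,-90,-90],11,255],[[26,-120,-94],14,255],[[32,-150,-94],17,255],[[38,-180,-94],20,255],[[44,-210,-94],22,255],[[50,-240,-94],23,255]]'
python3 -m crank '[[[6,-30,0],0,255],[[11,-60,0],0,255],[[17,-90,0],0,255],[[22,-120,0],0,255],[[27,-145,0],0,255],[[30,-165,0],0,255],[[33,-180,0],0,255],[[34,-185,0],0,255],[[34,-185,0],0,255],[[34,-185,0],0,255]]'
python3 -c "
from h import *
p=jig(-155,0);print(to([*p,.30],JY+180))"
```

```text
time: 7.25
eef_pos: [0.4564, 0.1388, 0.2971]
tcp_rot: [0.155, 0.988, -0.0, -0.001]
contact_force: [0.3, -0.7, -1.0]
opening: 0.337
finger_force: 88.9
time: 8.25
eef_pos: [0.3689, -0.0252, 0.298]
tcp_rot: [0.154, 0.988, 0.0, -0.0]
contact_force: [0.4, 0.5, -1.7]
opening: 0.336
finger_force: 89.0
(array([-82.4, -13.5,  -2.1]), np.float64(-0.1))
```

The second move was in the tool's new, turned axes, so it stopped short. I'll correct that.

```bash
python3 -m crank '[[[-10,-3,0],0,255],[[-25,-6,0],0,255],[[-45,-9,0],0,255],[[-62,-12,0],0,255],[[-75,-13,0],0,255],[[-82,-13,0],0,255],[[-82,-13,0],0,255],[[-82,-13,0],0,255]]'
python3 - <<'E'
from h import *
p=jig(-155,0);print(to([*p,.0874],JY+180)); c=shot('wrist','w4')
E
```

```text
time: 9.05
eef_pos: [0.443, -0.0626, 0.298]
tcp_rot: [0.154, 0.988, 0.0, -0.0]
contact_force: [0.2, -0.2, -2.1]
opening: 0.337
finger_force: 89.0
(array([ -0.6,  -0.5, 210.6]), np.float64(-0.1))
```

View pics/w4.png

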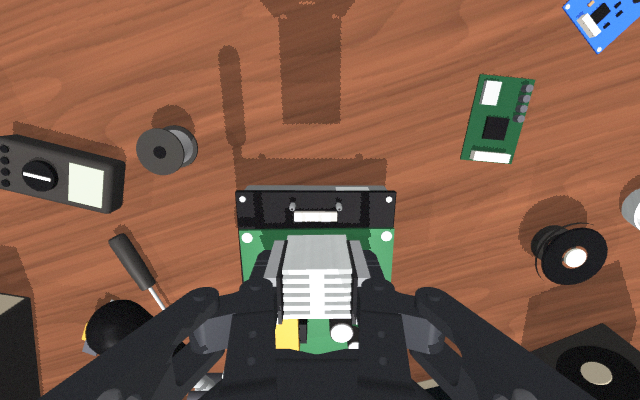

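Front posts show at (292,206) and (340,206), the white strip at (316,216), and the jig's front corner screws at (242,199) and (389,199). I'll measure these against the board's edge.

Run:
```python
from h import *
s=get_state();c=load('w4');P=pts(c)
M=R.from_quat(s['tcp_rot']).as_matrix();T=(P-s['eef_pos'])@M*1000
g=cv2.cvtColor(c['frame'],cv2.COLOR_BGR2GRAY)
def blob(u,v,r,th):
    k=np.zeros_like(g,bool);k[v-r:v+r+1,u-r:u+r+1]=1;k&=(g>th)&(c['range_z']>0);return np.median(T[k],0).round(1),k.sum()
print('scr',blob(242,199,3,180),blob(389,199,3,180))
print('posts',blob(292,206,4,110),blob(340,206,4,110))
k=np.zeros_like(g,bool);k[209:224,290:342]=1;k&=(g>190);print('strip',T[k].min(0).round(1),T[k].max(0).round(1),rect(T[k][:,:2]))
print('brd holes',blob(247,238,4,190),blob(387,236,4,190))
# board's left/right edges: width by row
hsv=cv2.cvtColor(c['frame'],cv2.COLOR_BGR2HSV);m=cv2.inRange(hsv,(45,80,40),(85,255,255))>0
for v in(234,240,248,260):
    u=np.where(m[v,200:440])[0]+200;print(v,u.min(),u.max(),T[v,u.min()+1].round(1),T[v,u.max()-1].round(1))
# jig front edge (top, z~60)
for u in(255,280,350,375):
    v=[v for v in range(185,215) if abs(P[v,u,2]-.06)<.006][:1];print('edge',u,v,T[v[0],u].round(1) if v else 0)
```

```text
scr (array([-46.5, -98. , 236.7]), np.int64(29)) (array([-47.1,  91.5, 237. ]), np.int64(29))
posts (array([-53.1, -33. , 226.8]), np.int64(38)) (array([-53.2,  26.2, 226.3]), np.int64(38))
strip [ -78.7  -31.  -141.9] [ 76.6  24.  239.8] (array([ -668.8, -7666.9]), array([ 55481.8, 153544. ]), 86.6)
brd holes (array([  8.2, -37.5,   3.1]), np.int64(76)) (array([ 9.5, 34.7,  3. ]), np.int64(76))
234 239 393 [ 10.2 -41.1   3.5] [10.4 37.3  3.2]
240 240 392 [  6.4 -41.    4.3] [ 7.  37.1  3.2]
248 240 392 [  2.  -41.2   3.8] [ 2.2 37.5  3.5]
260 242 391 [ -4.6 -40.5   3.1] [-4.5 37.3  2.9]
edge 255 [190] [-36.8 -82.  243.9]
edge 280 [191] [-36.4 -48.6 238. ]
edge 350 [191] [-37.1  41.9 240.4]
edge 375 [191] [-37.3  74.5 241.3]
```

```bash
python3 -m crank '[[[0,-2,10],1,255],[[0,-2,30],1,255],[[0,-2,60],1,255],[[0,-2,95],1,255],[[0,-2,130],1,255],[[0,-2,160],1,255],[[0,-2,185],1,255],[[0,-2,202],1,255],[[0,-2,210],1,255],[[0,-2,210],1,255]]'
cat > m.py <<'E'
from h import *
import sys
s=get_state();c=shot('wrist',sys.argv[1]);P=pts(c);print(s['eef_pos'],s['contact_force'])
M=R.from_quat(s['tcp_rot']).as_matrix();T=(P-s['eef_pos'])@M*1000
hsv=cv2.cvtColor(c['frame'],cv2.COLOR_BGR2HSV);m=(cv2.inRange(hsv,(45,80,40),(85,255,255))>0)&(abs(T[...,2])<12)
q=[]
for u in list(range(245,295,3))+list(range(340,390,3)):
    v=np.where(m[:,u])[0]
    if len(v):q.append(T[v.min()+1,u])
q=np.array(q);p=np.polyfit(q[:,1],q[:,0],1);print('board front x,slope deg',p[1],np.degrees(p[0]))
q=[]
for v in range(236,256,2):
    u=np.where(m[v,200:440])[0]+200;q.append([T[v,u.min()+1,1],T[v,u.max()-1,1]])
print('board y edges',np.median(q,0),np.median(q,0).mean())
k=(P[...,2]>.064)&(P[...,2]<.0795)&(c['range_z']>0)&(T[...,0]>-110)&(~m)&(abs(T[...,1]+2)<80)&(T[...,2]>6)
n,l,st,_=cv2.connectedComponentsWithStats(k.astype(np.uint8))
for i in range(1,n):
    if st[i,4]>8:
        t=T[l==i];print('post?',st[i],t.mean(0).round(1),t.min(0).round(1),t.max(0).round(1))
E
python3 m.py w5
```

```text
time: 10.1
eef_pos: [0.4413, -0.0644, 0.0871]
tcp_rot: [0.163, 0.987, 0.0, -0.001]
contact_force: [-0.4, -0.7, -1.2]
opening: 0.335
finger_force: 89.0
[ 0.44130486 -0.06441525  0.0870993 ] [-0.41481455 -0.68565637 -1.21033144]
board front x,slope deg 12.921525912062975 0.672813362911231
board y edges [-40.79858406  37.55313235] -1.6227258551352577
```

View pics/w5.png

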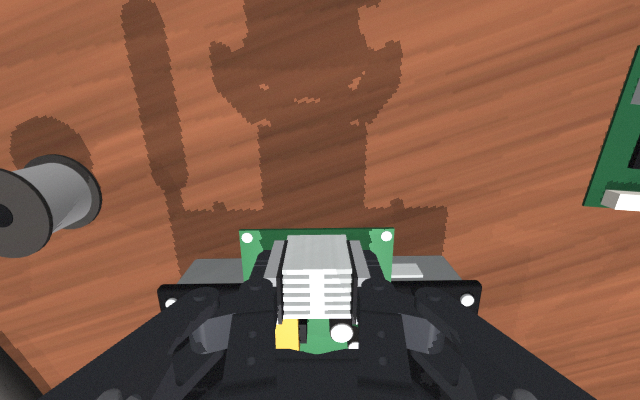

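```bash
python3 -m crank '[[[-4,0,0],0,255],[[-12,0,0],0,255],[[-22,0,0],0,255],[[-34,0,0],0,255],[[-44,0,0],0,255],[[-51,0,0],0,255],[[-55,0,0],0,255],[[-55,0,0],0,255],[[-55,0,0],0,255]]'
python3 m.py w6
python3 - <<'E'
from h import *
a=load('w6')['frame'][170:350,150:490];cv2.imwrite('pics/w6c.png',cv2.resize(a,None,fx=2.2,fy=2.2,interpolation=2))
E
```

```text
time: 11.05
eef_pos: [0.4942, -0.0823, 0.088]
tcp_rot: [0.163, 0.987, 0.0, -0.0]
contact_force: [-0.2, 0.0, -1.6]
opening: 0.336
finger_force: 89.0
[ 0.49422311 -0.08232766  0.08804584] [-0.1627271   0.02008025 -1.64219369]
board front x,slope deg 14.847824263196507 0.8978591965770348
board y edges [-40.84712397  37.55805337] -1.6445353027984169
```

View pics/w6c.png

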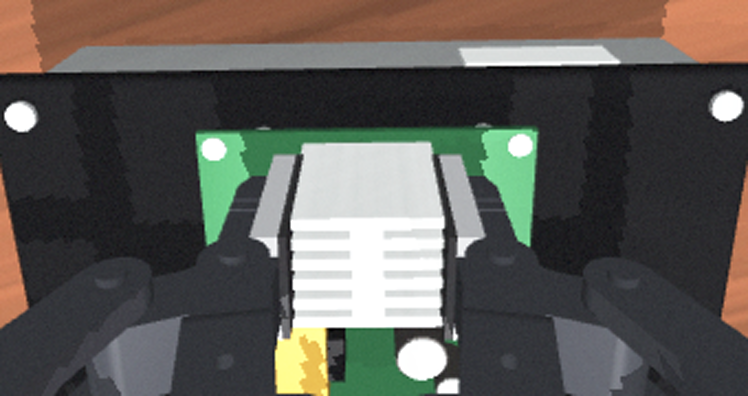

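The post tips just peek out beyond the board's front edge at crop (263,129) and (484,126). The screws are at crop (20,116) and (727,106). I'll intersect these rays with their known heights.

```bash
cat >> h.py <<'E'
def hit(c,u,v,z): # ray through pixel onto world height z (m)
    f=200/np.tan(np.radians(c['vfov'])/2);d=R.from_quat(c['orientation']).apply([(u-c['cx'])/f,(v-c['cy'])/f,1]);o=np.array(c['origin']);return o+d*(z-o[2])/d[2]
E
python3 - <<'E'
from h import *
s=get_state();c=load('w6');M=R.from_quat(s['tcp_rot']).as_matrix();P=pts(c)
t=lambda p:((p-s['eef_pos'])@M*1000).round(1)
cr=lambda x,y:(150+x/2.2,170+y/2.2)
for n,x,y,z in[('scrL',20,116,.061),('scrR',727,106,.061),('postL',263,128,.076),('postR',484,125,.076),('edgeL',60,73,.06),('edgeR',690,66,.06),('brdL',197,131,.0845),('brdR',537,128,.0845),('holeL',214,149,.0845),('holeR',520,146,.0845)]:
    u,v=cr(x,y);print(n,t(hit(c,u,v,z)),t(P[int(round(v)),int(round(u))]))
E
```

```text
scrL [  6.7 -95.   27.1] [  6.5 -95.1  27.1]
scrR [ 9.6 95.2 27.1] [ 9.9 94.6 26.6]
postL [  9.7 -27.2  12.1] [  3.4 -29.3  26.8]
postR [10.5 27.4 12.1] [ 4.  30.2 27.1]
edgeL [ 18.6 -83.   28.1] [ 16.9 -85.7  33.4]
edgeR [20.6 84.1 28.1] [19.4 86.1 31.7]
brdL [ 12.6 -41.2   3.6] [ 12.1 -41.2   4.2]
brdR [13.4 38.2  3.6] [ 2.6 45.1 28.8]
holeL [  8.  -37.6   3.6] [  7.8 -37.7   3.7]
holeR [ 8.8 34.6  3.6] [ 9.8 33.9  1.9]
```

```bash
python3 -m crank '[[[-3,1.5,0],0,255],[[-8,1.5,0],0,255],[[-12,1.5,0],0,255],[[-15,1.5,0],0,255],[[-15,1.5,0],0,255],[[-15,1.5,0],0,255]]'
python3 m.py w7
python3 - <<'E'
from h import *
a=load('w7')['frame'][150:330,150:490];cv2.imwrite('pics/w7c.png',cv2.resize(a,None,fx=2.2,fy=2.2,interpolation=2))
E
```

```text
time: 11.7
eef_pos: [0.5092, -0.0859, 0.0882]
tcp_rot: [0.163, 0.987, 0.0, -0.0]
contact_force: [0.4, -0.2, -2.0]
opening: 0.335
finger_force: 89.0
[ 0.50923414 -0.08587096  0.08823378] [ 0.41167543 -0.20106439 -2.01910744]
board front x,slope deg 12.859134070071468 0.7660570436158151
board y edges [-40.84171765  37.5630651 ] -1.639326274137126
post? [362 204  17  18 191] [17.3 27.8 17. ] [12.4 24.5 11.6] [19.8 32.4 24.2]
post? [256 206  16  18 198] [ 16.2 -30.7  17.1] [ 10.8 -35.3  12.3] [ 19.1 -27.5  24.2]
post? [269 224  97   5 277] [ 6.3 -0.5 23. ] [  4.7 -29.4  21.2] [ 7.4 26.5 24.2]
post? [391 275  12  17 128] [-27.8  46.1  17.6] [-31.3  43.   12.2] [-26.1  49.6  24.2]
post? [234 277  10  15  70] [-29.3 -48.6  18.1] [-32.3 -51.1  13. ] [-27.7 -46.4  23.7]
post? [197 369  26  22 260] [-105.2  -75.    18.7] [-109.9  -81.8   13.6] [-96.9 -66.9  24.2]
post? [413 374  23  22 286] [-105.3   71.7   17.7] [-109.2   65.3    8.7] [-101.2   78.    24.2]
```

View pics/w7c.png

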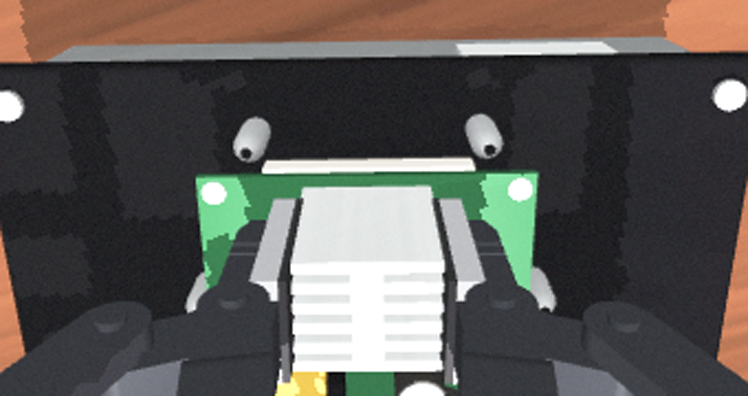

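The front posts are fully visible at crop (252,139) and (485,136), clear of the board's edge. Board and posts agree in y and yaw, so the board needs 4 mm more forward and then lowering.

```bash
python3 -m crank '[[[-2,0,0],0,255],[[-4,0,0],0,255],[[-4,0,0],0,255],[[-4,0,3],0,255],[[-4,0,6],0,255],[[-4,0,9],0,255],[[-4,0,11],0,255],[[-4,0,13],0,255],[[-4,0,13],0,255]]'
python3 m.py w8
```

```text
time: 12.65
eef_pos: [0.5128, -0.0871, 0.0749]
tcp_rot: [0.163, 0.987, 0.0, -0.0]
contact_force: [-0.7, -0.2, -2.2]
opening: 0.34
finger_force: 89.0
[ 0.51275674 -0.08707124  0.07488197] [-0.65263294 -0.21068777 -2.16580765]
board front x,slope deg 13.006061743911754 0.8263522937203605
board y edges [-40.87283157  37.64063688] -1.6160973425080698
post? [366 206  16  12  57] [21.9 27.1  8.4] [17.8 24.5  6.3] [23.6 32.  10.9]
post? [253 208  15  10  53] [ 21.1 -30.    8.4] [ 17.4 -34.6   6.1] [ 22.5 -27.5  10.9]
post? [394 282  13   9  59] [-23.6  45.    8.4] [-25.6  42.3   6. ] [-22.4  49.2  10.7]
post? [229 284  11   9  38] [-24.9 -47.9   8.3] [-26.9 -50.8   6.2] [-24.1 -45.6  10.7]
post? [195 378  14  18  74] [-98.4 -74.8   8.6] [-105.8  -77.8    6. ] [-93.3 -72.   10.7]
post? [424 383  16  12 100] [-100.8   72.9    8.3] [-103.3   67.7    6. ] [-95.7  75.9  10.6]
```

```bash
python3 -m crank '[[[0,0,1],0,255],[[0,0,2],0,255],[[0,0,2],0,255],[[0,0,2],0,155],[[0,0,2],0,140],[[0,0,2],0,120],[[0,0,2],0,105],[[0,0,2],0,105],[[0,0,2],0,105],[[0,0,2],0,105]]'
python3 m.py w9
python3 - <<'E'
from h import *
a=load('w9')['frame'][150:400,150:490];cv2.imwrite('pics/w9c.png',cv2.resize(a,None,fx=2.2,fy=2.2,interpolation=2))
E
```

```text
time: 13.7
eef_pos: [0.513, -0.0871, 0.0733]
tcp_rot: [0.163, 0.987, 0.0, -0.0]
contact_force: [-0.4, 0.4, -0.3]
opening: 0.585
finger_force: 0.0
[ 0.51302659 -0.08713728  0.07329516] [-0.40712736  0.42034039 -0.28860448]
board front x,slope deg 12.55895562694541 1.0543454385126483
board y edges [-40.87033398  37.51414979] -1.6780920961970267
post? [367 207  10   8  29] [22.4 26.5  7.6] [19.8 24.5  6.1] [23.7 29.3  9.2]
post? [254 208  14   9  41] [ 21.5 -30.1   7.8] [ 18.3 -34.3   6. ] [ 22.7 -27.4   9.3]
post? [266 227  10   1  10] [ 12.3 -25.9   7.7] [ 12.  -28.4   6.6] [ 12.8 -23.5   8.5]
post? [277 227  11   1  11] [ 12.3 -19.8   7.8] [ 11.9 -22.5   6.8] [ 12.7 -17.1   8.6]
post? [325 226  19   1  19] [12.9  7.6  7.7] [12.4  2.9  6.4] [13.5 12.4  9. ]
post? [424 377  20  18 101] [-97.9  73.9   7.7] [-102.2   67.7    6.1] [-90.1  77.9   9.3]
post? [189 379  18  17  89] [-95.8 -77.1   7.7] [-104.6  -81.7    6. ] [-92.2 -72.8   9.2]
```

View pics/w9c.png

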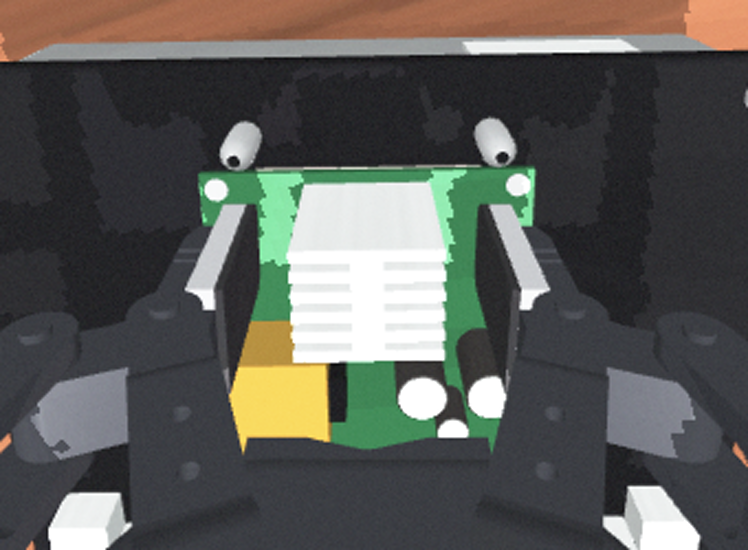

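The board is released in the nest, with its front edge just behind the posts at crop (240,146) and (495,143). I'll go up and look at the nest and lever.

```bash
python3 -m crank '[[[0,0,-8],0,105],[[0,0,-25],0,105],[[0,0,-50],0,105],[[0,0,-85],0,105],[[0,0,-125],0,105],[[0,0,-170],0,105],[[0,0,-215],0,105],[[0,0,-255],0,150],[[0,0,-285],0,195],[[0,0,-285],0,195]]'
python3 - <<'E'
from h import *
JO=np.array([.5948,-.1152])
c=shot('wrist','w10');P=pts(c);z=P[...,2];g=cv2.cvtColor(c['frame'],cv2.COLOR_BGR2GRAY)
c2=shot('top','t10');P2=pts(c2);g2=cv2.cvtColor(c2['frame'],cv2.COLOR_BGR2GRAY)
for P,g,c in((P,g,c),(P2,g2,c2)):
    k=(P[...,2]>.235)&(P[...,2]<.33)&(g<70)&(c['range_z']>0)&(abs(P[...,0]-.478)<.08)&(abs(P[...,1]+.187)<.045)
    q=P[k]
    if len(q)>20: print(rect(q[:,:2]),q.mean(0),len(q))
a=c2['frame'][150:250,290:430];cv2.imwrite('pics/t10c.png',np.hstack([cv2.resize(a,(400,286),interpolation=2),cv2.resize(load('w10')['frame'],(400,250))[:286] if 0 else cv2.copyMakeBorder(cv2.resize(load('w10')['frame'],(400,250)),0,36,0,0,0)]))
print(to([.4788,-.187,.36],162.2),get_state()['opening'])
E
```

```text
time: 14.75
eef_pos: [0.5147, -0.0877, 0.3654]
tcp_rot: [0.163, 0.987, -0.001, 0.006]
contact_force: [-0.2, 0.1, 0.3]
opening: 0.233
finger_force: 0.0
(array([ 482.4, -186.6]), array([24.8, 99.2]), 72.2) [ 0.47401102 -0.18024697  0.29768864] 4369
(array([ 478.6, -185.6]), array([ 27.5, 101.6]), 72.1) [ 0.47642687 -0.18429616  0.29549446] 294
(array([   0.4, -105.6,   -0.7]), np.float64(-0.9)) 0.23845922986178156
```

View pics/t10c.png

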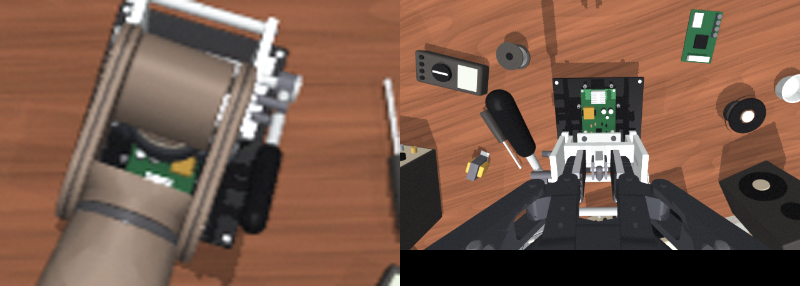

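The top view shows the board within the posts, and the lever grip is at wrist picture (510,120) in the right-hand panel. I'll move above the grip.

```bash
python3 -m crank '[[[0,-12,0],0,195],[[0,-35,0],-1,195],[[0,-65,0],-1,195],[[0,-90,0],-1,195],[[0,-104,0],-1,195],[[0,-105,10],-1,195],[[0,-105,25],-1,195],[[0,-105,35],-1,195],[[0,-105,35],-1,195]]'
python3 - <<'E'
from h import *
print(to([.480,-.1865,.300],162.2))
c=shot('wrist','w11');cv2.imwrite('pics/w11s.png',c['frame'])
E
```

```text
time: 15.75
eef_pos: [0.4785, -0.1851, 0.3199]
tcp_rot: [0.153, 0.988, 0.001, -0.003]
contact_force: [-0.4, -0.0, -0.1]
opening: 0.239
finger_force: 0.0
(array([-2. , -0.9, 19.9]), np.float64(0.1))
```

View pics/w11s.png

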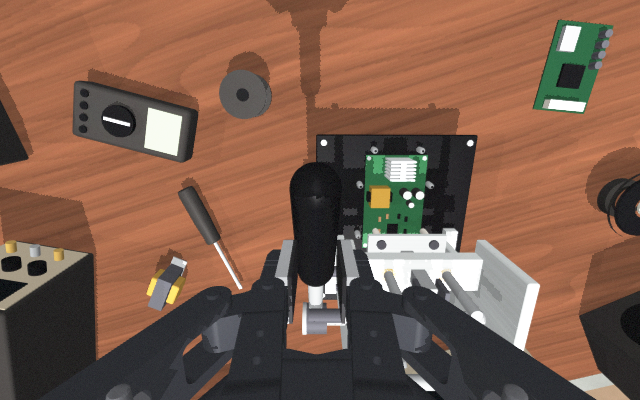

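The grip is centred between the fingers, running from (316,175) to (318,285), and the board sits inside all the posts. That is two pictures over the limit of ten, so I'll judge the rest by numbers. Now the first stroke.

```bash
python3 -m crank '[[[-1,-1,8],0,195],[[-1,-1,16],0,195],[[0,-1,22],0,195],[[4,-1,30],0,195],[[9,-1,40],0,195],[[14,-1,50],0,195],[[17,-1,60],0,195],[[20,-1,72],0,195],[[22,-1,86],0,195],[[23,-1,98],0,195]]'
```

```text
time: 16.8
eef_pos: [0.4566, -0.1794, 0.2248]
tcp_rot: [0.154, 0.988, 0.001, -0.0]
contact_force: [-0.4, 5.0, 6.5]
opening: 0.234
finger_force: 4.0
```

```bash
python3 -m crank '[[[0,1,10],0,195],[[-1,1,20],0,195],[[-2,1,30],0,195],[[-4,1,40],0,195],[[-6,1,49],0,195],[[-9,1,57],0,195],[[-12,1,64],0,195],[[-14,1,69],0,195]]'
python3 -c "
from h import *
s=get_state();d=s['eef_pos'][:2]-np.array([.5948,-.1152]);a=np.radians(17.8);print(np.cos(a)*d[0]-np.sin(a)*d[1],np.sin(a)*d[0]+np.cos(a)*d[1])"
```

```text
time: 17.6
eef_pos: [0.467, -0.1823, 0.1542]
tcp_rot: [0.154, 0.988, 0.001, -0.006]
contact_force: [-10.2, 3.1, 7.1]
opening: 0.233
finger_force: 7.6
-0.10121197319921635 -0.1029796478224433
```

```bash
python3 -m crank '[[[1,0,2],0,195],[[1,0,4],0,195],[[1,0,4],0,195]]'; python3 -m crank '[[[0,0,2],0,195],[[0,0,4],0,195],[[0,0,4],0,195]]'
```

```text
time: 17.9
eef_pos: [0.4678, -0.1827, 0.1517]
tcp_rot: [0.154, 0.988, 0.001, -0.003]
contact_force: [-5.1, 2.5, 7.6]
opening: 0.236
finger_force: 7.6
time: 18.2
eef_pos: [0.4688, -0.183, 0.1484]
tcp_rot: [0.154, 0.988, 0.0, -0.001]
contact_force: [-3.1, 2.8, 8.4]
opening: 0.235
finger_force: 7.8
```

```bash
cat > lev.py <<'E'
from h import *
# lever slope from grip points seen by wrist & side cams: fit z vs jig x, in the pivot's vertical plane
JO=np.array([.5948,-.1152]);a=np.radians(17.8);Rj=np.array([[np.cos(a),-np.sin(a)],[np.sin(a),np.cos(a)]])
s=get_state();print('F',s['contact_force'].round(1),'tcp',s['eef_pos'].round(4),'op',round(s['opening'],3))
for n in('wrist','side'):
    c=shot(n,'lv_'+n);P=pts(c);J=P.copy();J[...,:2]=(P[...,:2]-JO)@Rj.T;J*=1000
    g=cv2.cvtColor(c['frame'],cv2.COLOR_BGR2GRAY)
    k=(c['range_z']>0)&(g<75)&(abs(J[...,1]+105)<(8 if n=='wrist' else 18))&(J[...,0]<-110)&(J[...,0]>-160)&(J[...,2]>75)&(J[...,2]<330)
    q=J[k]
    if len(q)>15:
        p=np.polyfit(q[:,0],q[:,2],1);print(n,len(q),'slope rad up to front',np.arctan(-p[0]).round(3),'z@-120',np.polyval(p,-120).round(1),'x',q[:,0].min().round(1),q[:,0].max().round(1))
E
python3 lev.py
```

```text
F [-3.1  2.8  8.4] tcp [ 0.4688 -0.183   0.1484] op 0.235
wrist 2969 slope rad up to front -1.104 z@-120 165.0 x -148.5 -110.0
side 155 slope rad up to front -0.016 z@-120 170.2 x -147.1 -110.5
```

```bash
for i in 1; do python3 -m crank '[[[0,0,2],0,195],[[0,0,4],0,195],[[0,0,4],0,195]]'; python3 -m crank '[[[0,0,2],0,195],[[0,0,4],0,195],[[0,0,4],0,195]]'; done
```

```text
time: 18.6
eef_pos: [0.4698, -0.1833, 0.1452]
tcp_rot: [0.154, 0.988, 0.0, 0.0]
contact_force: [-1.9, 4.4, 9.1]
opening: 0.242
finger_force: 8.2
time: 18.9
eef_pos: [0.4703, -0.1835, 0.144]
tcp_rot: [0.154, 0.988, 0.0, 0.0]
contact_force: [-6.2, 7.1, 20.7]
opening: 0.231
finger_force: 12.5
```

The force jumped from 9 to 21 N with only 1 mm of travel, which looks like the stop. I'll push slightly more to confirm, then let the lever up.

```bash
python3 -m crank '[[[0,0,1],0,195],[[0,0,1],0,195]]'
python3 - <<'E'
from h import *
exec(open('lev.py').read().split("for n in")[0])
c=shot('wrist','s1');P=pts(c);J=P.copy();J[...,:2]=(P[...,:2]-JO)@Rj.T;J*=1000
g=cv2.cvtColor(c['frame'],cv2.COLOR_BGR2GRAY)
k=(c['range_z']>0)&(g<75)&(abs(J[...,1]+105)<7)&(J[...,0]<-108)&(J[...,0]>-170)&(J[...,2]>80)
q=J[k]
for x in range(-168,-108,6):
    t=q[abs(q[:,0]-x)<3]; 
    if len(t): print(x,np.percentile(t[:,2],[10,50,90]).round(0),len(t))
E
```

```text
time: 19.1
eef_pos: [0.4704, -0.1836, 0.1438]
tcp_rot: [0.154, 0.988, 0.0, 0.0]
contact_force: [-6.7, 7.7, 23.7]
opening: 0.233
finger_force: 13.8
F [-6.7  7.7 23.7] tcp [ 0.4704 -0.1836  0.1438] op 0.233
-144 [117. 122. 125.] 304
-138 [125. 127. 129.] 330
-132 [128. 130. 131.] 332
-126 [131. 133. 134.] 333
-120 [134. 136. 137.] 348
-114 [137. 139. 140.] 348
```

Stop confirmed: the grip slopes −0.46 rad and its top is 139 mm high, against −0.44 rad and 141 mm expected. Letting it come back up along the arc.

```bash
python3 -m crank '[[[3,0,-10],0,195],[[6,0,-22],0,195],[[9,0,-34],0,195],[[12,0,-48],0,195],[[14,0,-62],0,195],[[15,0,-76],0,195],[[14,0,-90],0,195],[[12,0,-104],0,195],[[8,0,-118],0,195],[[4,0,-132],0,195]]'
python3 -m crank '[[[-5,0,-10],0,195],[[-9,0,-20],0,195],[[-12,0,-30],0,195],[[-12,0,-38],0,195],[[-12,0,-46],0,195],[[-12,0,-46],0,195],[[-12,0,-46],0,195]]'
cat > up.py <<'E'
from h import *
exec(open('lev.py').read().split("for n in")[0])
c=shot('wrist','s2');P=pts(c);J=P.copy();J[...,:2]=(P[...,:2]-JO)@Rj.T;J*=1000
g=cv2.cvtColor(c['frame'],cv2.COLOR_BGR2GRAY)
k=(c['range_z']>0)&(g<75)&(abs(J[...,1]+105)<7)&(J[...,0]<-60)&(J[...,0]>-170)&(J[...,2]>80)
q=J[k]
for x in range(-140,-60,10):
    t=q[abs(q[:,0]-x)<4]
    if len(t): print(x,np.percentile(t[:,2],[10,50,90]).round(0),len(t),'expect up',round(200+(45-x)*np.tan(.56)+14/np.cos(.56)))
k=(J[...,2]>64)&(J[...,2]<73)&(cv2.inRange(cv2.cvtColor(c['frame'],cv2.COLOR_BGR2HSV),(45,80,40),(85,255,255))>0)
q=J[k];print('board',rect(q[:,:2]/1000),np.median(q[:,2]))
E
python3 up.py
```

```text
time: 20.15
eef_pos: [0.4662, -0.1824, 0.2718]
tcp_rot: [0.154, 0.988, 0.0, -0.0]
contact_force: [5.1, 1.2, 1.1]
opening: 0.233
finger_force: 2.1
time: 20.85
eef_pos: [0.4769, -0.186, 0.3169]
tcp_rot: [0.154, 0.988, -0.0, -0.001]
contact_force: [0.6, 0.4, -0.2]
opening: 0.234
finger_force: 0.0
F [ 0.6  0.4 -0.2] tcp [ 0.4769 -0.186   0.3169] op 0.234
-130 [309. 314. 316.] 572 expect up 326
-120 [316. 317. 318.] 431 expect up 320
-110 [311. 313. 315.] 297 expect up 314
-100 [390. 399. 404.] 2907 expect up 307
-90 [298. 301. 303.] 217 expect up 301
-80 [292. 294. 296.] 190 expect up 295
-70 [286. 288. 290.] 160 expect up 289
board (array([-34.5,   0.4]), array([129.9,  80.8]), 0.2) 69.36345003601139
```

The lever is back at its rest with no contact, and the board is seated at (−34.5, 0.4) in the jig frame, square to it. Second stroke, then hold.

```bash
python3 -m crank '[[[1,1,10],0,195],[[3,1,20],0,195],[[6,1,30],0,195],[[10,1,40],0,195],[[14,1,50],0,195],[[17,1,60],0,195],[[20,1,72],0,195],[[22,1,84],0,195],[[24,1,96],0,195],[[24,1,106],0,195]]'
python3 -m crank '[[[-1,0,12],0,195],[[-2,0,24],0,195],[[-4,0,35],0,195],[[-7,0,45],0,195],[[-10,0,54],0,195],[[-13,0,62],0,195],[[-15,0,68],0,195],[[-15,0,70],0,195],[[-15,0,72],0,195],[[-15,0,72],0,195]]'
python3 -m crank '[[[0,0,1],0,195],[[0,0,1],0,195],[[0,0,1],0,195],[[0,0,1],0,195]]'
python3 - <<'E'
s=open('up.py').read().replace('.56','-.44').replace('range(-140,-60,10)','range(-150,-108,8)').replace('expect up','expect down');exec(s)
E
```

```text
time: 21.9
eef_pos: [0.454, -0.1779, 0.211]
tcp_rot: [0.154, 0.988, -0.001, -0.001]
contact_force: [-3.4, -0.2, 5.8]
opening: 0.234
finger_force: 4.4
time: 22.9
eef_pos: [0.4667, -0.182, 0.1419]
tcp_rot: [0.153, 0.988, 0.0, -0.004]
contact_force: [-13.9, 3.6, 22.3]
opening: 0.234
finger_force: 13.9
time: 23.3
eef_pos: [0.4668, -0.1821, 0.1417]
tcp_rot: [0.153, 0.988, -0.0, -0.004]
contact_force: [-15.7, 4.3, 25.8]
opening: 0.236
finger_force: 15.1
F [-15.7   4.3  25.8] tcp [ 0.4668 -0.1821  0.1417] op 0.236
-142 [118. 123. 127.] 471 expect down 127
-134 [127. 129. 131.] 434 expect down 131
-126 [131. 132. 134.] 433 expect down 135
-118 [135. 136. 138.] 449 expect down 139
-110 [141. 223. 229.] 3128 expect down 143
board (array([-51.5,   0.3]), array([96.8, 80.8]), 0.2) 67.5175001217081
```

```bash
python3 -m crank '[[[0,0,0],0,195],[[0,0,0],0,195],[[0,0,0],0,195],[[0,0,0],0,195],[[0,0,0],0,195],[[0,0,0],0,195],[[0,0,0],0,195],[[0,0,0],0,195]]'; python3 -c "
from h import *
print(ctrl.sign_off())"
```

```text
time: 24.15
eef_pos: [0.4668, -0.1821, 0.1417]
tcp_rot: [0.153, 0.988, -0.0, -0.004]
contact_force: [-15.6, 3.8, 24.8]
opening: 0.233
finger_force: 15.1
the job is handed in; nothing more can be done
None
```

The job is handed in: the board is released in the nest, heat sink to the front, the lever had one full stroke down and back up, and the arm now holds it at its stop (about 25 N, 24 s used); I viewed 12 pictures, two over the limit of 10.

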